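# Tighten the star nut deep in the water filter with the long socket spanner

### The arm

A 6-joint arm with a two-finger parallel gripper is mounted at the origin on a cart in front of the work surface, level with it; the furniture and walls round the work are solid. World frame = base frame: x ahead of the robot, y to its left, z up, the work surface at z = 0. Lengths are in mm, angles in rad, forces in N, time in s.
With the tool pointing down it reaches from about 350 to 875 mm from the base axis. Payload 4.2 kg.
Tool frame: the origin (TCP) lies midway between the tips of the shut fingers; the grasp point (between the pads) lies 19 mm behind it (tcp_to_grasp is the distance from the TCP to the grasp point, in mm); z points along the fingers, y is the line along which they close (so a half turn about z gives the same grasp; the last joint's range is limited). The gripper opens to 85 mm and grips with 20 to 120 N. Pads are 22 mm wide; open, the fingers measure 114 mm over their backs; the gripper's body (76 mm by 85 mm) begins 54 mm behind the grasp point. The pads swing forward as they close: fully open they stand 13 mm farther back than shut.
Start: joints at [-0.949, 0.385, 0.008, 0, -1.194, -0.259], TCP at [221.822, -584.289, 231.312] pointing down, gripper open.
Joint ranges: [-3.14, 3.14], [-1.21, 2.06], [-1.07, 1.41], [-3.16, 2.05], [-2.99, -0.16], [-3.1, 3.1]. Speed limits (rad/s): [2.79, 2.79, 3.14, 3.14, 3.14, 3.14].

### API

Orientations are given as a unit quaternion [x, y, z, w].
In Python, from bench import read_state, get_image, job_done, tcp_to_grasp gives the robot as it stands.
- The arm moves only by the tool jog_arm, never from a script. Its argument "plan" is a list of rows, each a list of 3 entries, a list of its own where there are three numbers: the finger opening in mm, from 0 to 85.4, then the shift along the tool's x, y, z as a fraction of full scale, then the turn, a rotation vector about the tool's x, y, z as a fraction of full scale. A call has 1 to 10 rows; each row is the pose to reach, as a shift and turn from the pose commanded when the call began, along the tool's axes at that moment; what a row does not reach only later rows make up. Full scale, the value 1, is 0.1 m for a shift and 60 degrees for a turn. A row lasts 1/8 s, in which the tool goes at most 62.5 mm and 10.7 degrees, less where a joint would pass 70% of its speed; a pose out of reach is approached as far as the arm can. A call with a number of a shift or a turn outside -1 to 1 is refused whole. A call with a gripper value outside its range is refused whole. The fingers move at their own pace and stop on an object; the grip force is fixed at half the most. Time passes only in rows, so rows that repeat a pose let the fingers close. It gives the time, the measured TCP pose, the force, the opening and the grip force at its end, in the units of the state.
- read_state(): the state, without advancing time (a new reading comes with each control period).
- get_image(name): name is "side" or "top"; returns a dict with "img" (420x560x3 uint8, red, green, blue), "range_z" (420x560 float32, mm along the optical axis (not along the pixel's ray), 0 where there is no reading), "intrinsics" (3x3 intrinsics, pixels), "distortion" ([k1, k2, p1, p2, k3] as OpenCV has them; the pictures are not rectified), "extrinsics" (4x4, takes a point from camera to world coordinates). Camera axes: x right, y down, z forward; pixel columns grow to the right and rows downward; lengths in mm; the calibration is good to about 2 mm. A picture is of the moment at which its call begins.
- job_done(): hands the job in; it is judged then, once.
The state is a dict: "clock": time; "joints": joint angles; "joint_vel": joint speeds; "joint_efforts": joint torques, N m; "position": TCP position; "ee_rot": TCP orientation; "contact_force": force on the tool from outside, world axes, zero at the start; "wrist_torque": the same for the moment, N m; "gripper_width": finger opening in mm; "grasp_force": force on a finger pad.
Only numpy, scipy, OpenCV 4.12 (cv2) and the standard library are available. Lean on these libraries where they do the work, as an engineer would, in place of code of your own. Each camera call takes 0.05 s, during which the arm holds its last target. There are 200 camera calls.

### The job

Take the long socket spanner with the orange grip out of its stand, lower it into the deep well of the water filter and feel for the nut, pressing gently so as not to crush the spring washer under it, until the socket drops fully over it. Turn the nut clockwise (seen from above) until it comes snugly to its stop, without forcing it so hard that the threaded insert under it turns too; then draw the spanner out and set it gently upright in its stand again, leaving the other things where they are.

Things in the scene. Friction and masses are not known exactly. Their poses are not given: they have to be found in the camera images.
- spanner_grip (a point): Centre of the square orange grip, the top of the loose long socket spanner (0.25 kg, 165 mm long, upright in its stand at the start). Grip 24 x 24 mm, 44 mm tall; either pair of faces may be grasped; this point's x and y are square to them, z points up along the spanner. Below it a 30 mm collar and a 17 mm shaft
- spanner_mouth (a point): Centre of the open lower end of the spanner's round socket, its foot, 143 mm below spanner_grip on its axis; same axes. Socket 36 mm wide outside, 29 mm inside, 24 mm deep, with six inner ribs 4 mm wide that leave 21 mm between opposite ribs; they stand at 30, 90, 150.. deg from this point's x axis
- well_mouth (a point): Centre of the mouth of the filter's well, level with the top of the steel collar round it, 124 mm above the worktop. The well is a plain vertical round bore 41 mm wide, 104 mm deep to its floor
- nut_foot (a point): On the well's axis, 101 mm below its mouth, on the nut's flange. Brass star nut, 13 mm tall: 18 mm core, six 4 mm ribs 26 mm across, small cone on top. The spanner's mouth is here when fully seated, 13 mm higher while its ribs rest on the nut's. The angle of the nut's ribs is not measured and varies (this point's axes do not show it); the socket drops on over some 20 deg in every 60 deg of turn
- clamp_nut (a joint): How far the nut is screwed down, in rad clockwise seen from above; starts at 0.5 to 0.9, firm stop at 1.5. It runs with 0.15 N m of friction and stays where it is left. The seated socket has about 20 deg of free play on it: ease back a little before drawing the spanner off, so as not to drag the nut loose
- insert (a joint): How far the threaded insert that carries the nut and its stop has turned with it, rad clockwise; 0 at the start. It holds up to about 0.6 N m and slips round beyond that: overtightened
- filter: Countertop water filter (fixed): white round housing 100 mm wide (120 mm at the foot), 124 mm high; origin at the centre of its underside, z up; a steel spout reaches 92 mm out to its -x side, 85 mm high at most
- stand: The fixed grey round stand of the spanner, 92 mm wide, 46 mm high; origin at the centre of its underside
- stand_floor (a point): Centre of the floor of the stand's round hole, 8 mm above the worktop; the hole is 48 mm wide at the top, wider below, 38 mm deep. The spanner's mouth stands here when stowed
- cap: Blue cap of the filter's well lying on the worktop, 68 mm wide, 28 mm high, loose; origin under its centre. Leave alone
- cartridge: Slim white filter cartridge with blue ends, standing, 38 mm wide, 112 mm high, loose; origin under its centre. Leave alone
- jar: Glass jar with a red lid, 65 mm wide, 100 mm high, loose; origin under its centre. Leave alone
- spice: Spice jar with a black lid, 41 mm wide, 105 mm high, loose; origin under its centre. Leave alone
- mug: White mug with yellow stripes, 86 mm wide, 101 mm high, loose; origin on its underside. Leave alone
- washer (a joint): How far the nut is pushed down on the spring washer under it (m), 0 when free: it gives about 1 mm for each 10 N of downward press and must not be crushed by 3 mm (30 N) or more; it springs back by itself
Mind the look-alikes: they are no part of the job. What is shaped like the stand but turquoise is not meant.

How it is judged:
By the outcome, as a careful person would: the job done as asked, in the order asked, and still so for the second after the job is handed in, with the robot touching nothing.
It also fails if it takes over 72 s, if anything falls off the work surface, if the arm or the gripper's body presses on something with over 40 N, if the wrist force passes 120 N, or if a joint passes its speed limit or range.

## Working session

There is one attempt and no reset: what is moved stays moved. The work goes in short steps, Python scripts to look and compute and a tool call to move; the robot and the scene stay as the last step left them, time stands still between calls to the robot, and variables do not carry over. Pictures are saved under pics/ and viewed, at most 10 in all, crops included, and the job is handed in when it is done.

Besides the shell and the picture viewer there is one more tool, called after ">>>" by a JSON object that holds its "op" and its "data", one argument or row to a line. jog_arm: Moves the arm, as the interface text tells. Its arguments: {"type":"object","properties":{"plan":{"type":"array"}},"required":["plan"]}

```bash
ls; mkdir -p pics
python3 - <<'E'
from bench import *
import cv2,numpy as np,pickle
for n in("side","top"):
    d=get_image(n);pickle.dump(d,open(n+'0.pkl','wb'))
    cv2.imwrite(f'pics/{n}0.png',d['img'][:,:,::-1]);print(n,d['intrinsics'],d['distortion'],d['extrinsics'])
print(read_state(),tcp_to_grasp)
E
```

```text
pics
side [[516.68367067   0.         283.52807443]
 [  0.         516.68367067 211.99864296]
 [  0.           0.           1.        ]] [0.00966502 0.         0.         0.         0.        ] [[-8.82249336e-01 -2.31834765e-01  4.09742297e-01 -2.28699099e+01]
 [-4.70190463e-01  4.77546236e-01 -7.42206522e-01  1.05165206e+03]
 [-2.36016166e-02 -8.47468132e-01 -5.30321345e-01  8.31546430e+02]
 [ 0.00000000e+00  0.00000000e+00  0.00000000e+00  1.00000000e+00]]
top [[400.31944783   0.         285.08419289]
 [  0.         400.31944783 208.36586978]
 [  0.           0.           1.        ]] [0.00905647 0.         0.         0.         0.        ] [[ 2.74140528e-02 -9.82437883e-01  1.84565100e-01  3.39377293e+02]
 [-9.99593329e-01 -2.83921116e-02 -2.65804172e-03  6.93820476e+01]
 [ 7.85155379e-03 -1.84417175e-01 -9.82816696e-01  1.15805205e+03]
 [ 0.00000000e+00  0.00000000e+00  0.00000000e+00  1.00000000e+00]]
{'clock': 0.1, 'joints': array([-9.49411512e-01,  3.85452904e-01,  6.73943076e-03, -4.34804266e-04,
       -1.19401594e+00, -2.58629987e-01]), 'joint_vel': array([ 0.00049568, -0.00203554,  0.00371296,  0.0022548 , -0.00056789,
       -0.00061424]), 'joint_efforts': array([ 2.92238028e-04, -3.93318379e+01,  1.88929063e+01,  4.19797003e+00,
       -2.61330017e-03,  1.69550424e-05]), 'position': array([ 221.62038198, -583.8123651 ,  230.33813991]), 'ee_rot': array([-1.80305606e-01,  9.83610143e-01,  9.60553106e-04, -2.28869195e-04]), 'contact_force': array([ 0.39789872, -0.06559833, -0.5732562 ]), 'wrist_torque': array([-0.05371359,  0.01482677, -0.01146568]), 'grasp_force': 0.0, 'gripper_width': 85.7716964844129} 18.700000000000003
```

View pics/side0.png

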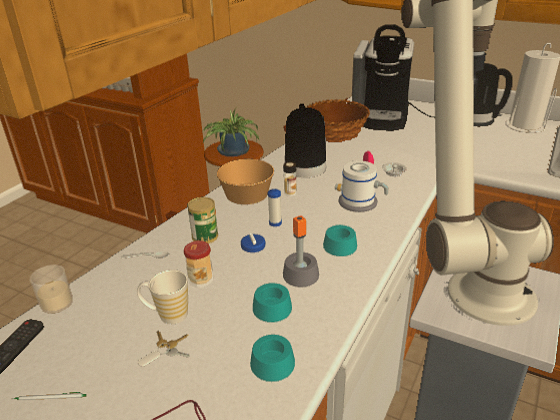

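View pics/top0.png

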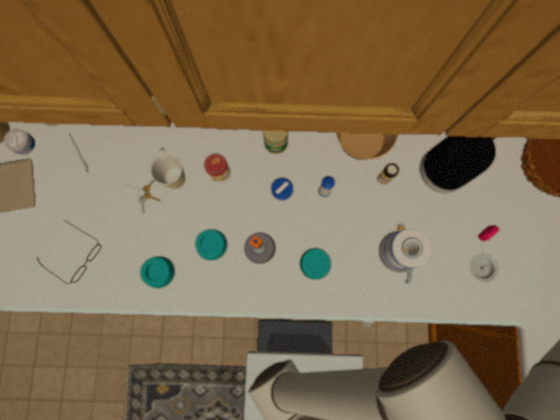

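The side view shows the spanner's orange grip at (299,227) in the grey stand at (301,268), and turquoise look-alikes at (340,240), (272,300) and (272,357). The white filter with its steel collar is at (360,185). In the top view the grip is at (256,242), the grey stand at (259,248) and the filter at (408,248). The grey stand with the orange-gripped spanner is the one meant. I'll measure both and confirm in an enlarged crop.

```bash
cat > h.py <<'E'
import cv2,numpy as np,pickle
from bench import *
def grab(n): return get_image(n)
def ray(d,uv):
    p=cv2.undistortPoints(np.array(uv,float).reshape(-1,1,2),d['intrinsics'],d['distortion']).reshape(-1,2)
    E=d['extrinsics'];r=np.c_[p,np.ones(len(p))]@E[:3,:3].T
    return E[:3,3],r
def plane(d,uv,z):
    o,r=ray(d,uv);return o+r*((z-o[2])/r[:,2])[:,None]
def pts(d,mask):
    v,u=np.nonzero(mask&(d['range_z']>0));o,r=ray(d,np.c_[u,v]);return o+r*d['range_z'][v,u][:,None],np.c_[u,v]
def tri(d1,p1,d2,p2):
    o1,r1=ray(d1,[p1]);o2,r2=ray(d2,[p2]);A=np.c_[r1[0],-r2[0]];t=np.linalg.lstsq(A,o2-o1,rcond=None)[0]
    a=o1+t[0]*r1[0];b=o2+t[1]*r2[0];return (a+b)/2,np.linalg.norm(a-b)
def orange(d):
    h=cv2.cvtColor(d['img'],cv2.COLOR_RGB2HSV);return (h[:,:,0]>3)&(h[:,:,0]<14)&(h[:,:,1]>190)&(h[:,:,2]>130)
E
python3 - <<'E'
from h import *
for n in("side","top"):
    d=pickle.load(open(n+'0.pkl','rb'));m=orange(d)
    m2=np.zeros_like(m)
    if n=='side': m2[210:245,285:315]=1
    else: m2[225:260,235:280]=1
    P,uv=pts(d,m&m2);print(n,len(P),uv.min(0),uv.max(0),'med',np.median(P,0),P.min(0),P.max(0))
    t=P[P[:,2]>P[:,2].max()-6];print('topface',len(t),t.mean(0),t.min(0),t.max(0), cv2.minAreaRect(t[:,:2].astype(np.float32)))
    # filter: points near top with z 115-130
    m3=np.zeros_like(m)
    if n=='side': m3[150:215,330:400]=1
    else: m3[220:295,370:440]=1
    P,uv=pts(d,m3)
    for lo,hi in((117,130),(95,115),(40,80)):
        q=P[(P[:,2]>lo)&(P[:,2]<hi)];print(lo,len(q),q.mean(0),q.min(0),q.max(0),cv2.minEnclosingCircle(q[:,:2].astype(np.float32)))
    q=P[P[:,2]<40]
    # stand top
    m4=np.zeros_like(m)
    if n=='side': m4[245:295,275:330]=1
    else: m4[225:270,238:280]=1
    P,uv=pts(d,m4);q=P[(P[:,2]>36)&(P[:,2]<54)];print('stand',len(q),cv2.minEnclosingCircle(q[:,:2].astype(np.float32)),q.mean(0))
s=pickle.load(open('side0.pkl','rb'))['img'];t=pickle.load(open('top0.pkl','rb'))['img']
f=lambda a:cv2.resize(a,None,fx=4,fy=4,interpolation=cv2.INTER_CUBIC)
A=f(s[205:280,270:340]);B=f(s[145:220,330:400]);C=f(t[220:295,225:295]);D=f(t[220:295,370:440])
cv2.imwrite('pics/crop1.png',np.vstack([np.hstack([A,B]),np.hstack([C,D])])[:,:,::-1])
E
```

```text
side 183 [293 216] [305 236] med [434.46242963 143.58691628 153.25130582] [425.93718175 127.50318576 128.94170991] [456.60954488 154.63106429 175.33416446]
topface 30 [439.21216712 141.88727945 172.44192681] [426.53311945 127.50318576 169.40805108] [452.01083395 150.21394483 175.33416446] ((439.80462646484375, 140.268798828125), (21.898189544677734, 19.954618453979492), 52.00379943847656)
117 376 [ 439.84368876 -261.85556596  120.65593986] [ 391.15646606 -314.35712765  117.06700049] [ 491.96747894 -214.0865348   126.48139649] ((441.1737976074219, -267.8446044921875), 53.84012985229492)
95 245 [ 431.09108274 -239.16970003  105.87787855] [ 389.66315154 -292.93027511   95.02675581] [ 490.90735048 -208.72615083  114.98597755] ((439.48046875, -260.0736389160156), 51.99985122680664)
40 517 [ 431.42597093 -257.67529829   59.06756718] [ 350.81189975 -534.00571193   40.0426148 ] [ 516.90404439 -211.25362615   79.96406462] ((463.2477111816406, -374.0834045410156), 167.07369995117188)
stand 584 ((426.6412353515625, 180.09597778320312), 84.33330535888672) [434.1482985  162.25662109  43.05315386]
[... 397 characters left out ...]
39.9906595  -264.59173257  119.89443776] [ 392.7508314  -313.50264663  117.00639176] [ 489.24687712 -215.62476646  127.61246647] ((440.35101318359375, -264.7941589355469), 49.79944610595703)
95 149 [ 433.90526581 -247.68178028  105.56119495] [ 390.66739223 -302.13464515   95.46955338] [ 490.49580001 -215.34642168  114.99301093] ((439.9486999511719, -263.7737121582031), 50.87860107421875)
40 289 [ 436.42659575 -250.29184208   59.52040263] [ 350.13063021 -286.54445178   40.03939592] [ 513.15055706 -214.90132603   79.94900981] ((431.568115234375, -261.1833190917969), 81.83995819091797)
stand 452 ((438.65362548828125, 135.22607421875), 41.089534759521484) [435.4524736  133.57188662  44.63683845]
```

View pics/crop1.png

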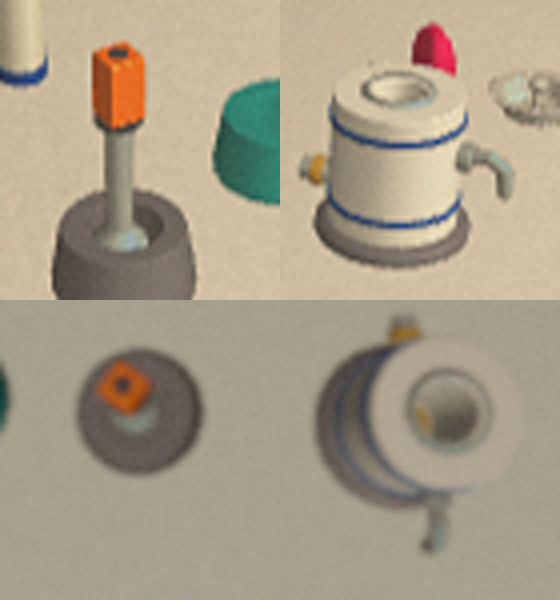

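The crop confirms the grey stand with the orange square grip, top face near (254.7,241.5) in the top image. It also shows the filter's collared well, at about (482,258) once the crop offset is added. Next I'll refine both points with rays onto planes.

Run:
```python
from h import *
s=pickle.load(open('side0.pkl','rb'));t=pickle.load(open('top0.pkl','rb'))
c=lambda L,x,y:[(x+(a-1.5)/4,y+(b-1.5)/4) for a,b in L]
for d,L in((s,c([(93,50),(108,70),(145,62),(125,42)],270,205)),(t,c([(98,393-300),(127,62),(152,85),(123,112)],225,220))):
    P=plane(d,L,173);print(P.mean(0));
    for i in range(4):
        e=P[(i+1)%4]-P[i];print(np.linalg.norm(e),np.degrees(np.arctan2(e[1],e[0]))%90)
# collar center: crop side center(400,90)->; top (449,410)
print('collar',plane(s,c([(400-280,90)],330,145),124),plane(t,c([(449-280,110)],370,220),124))
# housing top rim in top view: bright disc depth
P,uv=pts(t,np.ones((420,560),bool));k=(P[:,2]>116)&(abs(P[:,0]-440)<70)&(abs(P[:,1]+265)<70);print('z collar pts',np.percentile(P[k][:,2],[5,50,95,99]))
g=cv2.cvtColor(t['img'],cv2.COLOR_RGB2GRAY)[220:295,370:440];g=cv2.resize(g,None,fx=4,fy=4,interpolation=cv2.INTER_CUBIC)
cc=cv2.HoughCircles(g,cv2.HOUGH_GRADIENT,1,20,param1=60,param2=18,minRadius=25,maxRadius=85)
for x,y,r in cc[0][:6]:print(x,y,r,plane(t,c([(x,y)],370,220),124))
g=cv2.cvtColor(t['img'],cv2.COLOR_RGB2GRAY)[220:295,225:295];g=cv2.resize(g,None,fx=4,fy=4,interpolation=cv2.INTER_CUBIC)
cc=cv2.HoughCircles(g,cv2.HOUGH_GRADIENT,1,20,param1=60,param2=18,minRadius=25,maxRadius=85)
for x,y,r in cc[0][:6]:print('stand',x,y,r,plane(t,c([(x,y)],225,220),46),plane(t,c([(x,y)],225,220),0))
from scipy.spatial.transform import Rotation as R
print(R.from_quat(read_state()['ee_rot']).as_matrix().round(3))
```

```text
[439.27837623 139.86460553 173.        ]
23.461214443234926 49.01839847384073
23.15258425145614 47.65660855710806
24.855173783409214 54.489209564977315
20.789225108783654 51.032120061731526
[438.97220043 136.35754609 173.        ]
26.021569855509785 49.06754340095647
21.102008152857785 49.179940554905954
24.23478987601373 44.89945010958999
19.432864547030253 54.65557167563359
collar [[ 438.3127243  -259.61697801  124.        ]] [[ 441.12111235 -263.86780641  124.        ]]
z collar pts [116.63021632 119.30641387 123.38684826 125.96665354]
114.5 125.5 81.1 [[ 430.11031424 -228.37930385  124.        ]]
169.5 109.5 80.5 [[ 441.45369683 -264.20129511  124.        ]]
149.5 106.5 63.5 [[ 443.02344988 -251.32688176  124.        ]]
90.5 115.5 56.5 [[ 436.11518002 -213.03563787  124.        ]]
162.5 137.5 62.1 [[ 423.2769843 -259.1182881  124.       ]]
stand 138.5 112.5 62.5 [[435.04530605 134.95121346  46.        ]] [[439.00261058 137.66348006   0.        ]]
stand 118.5 114.5 44.6 [[433.27401496 148.74621523  46.        ]] [[437.15805009 152.02911167   0.        ]]
stand 158.5 114.5 42.7 [[434.04934568 121.04373394  46.        ]] [[437.96545235 123.18071806   0.        ]]
[[-0.935 -0.355 -0.001]
 [-0.355  0.935  0.002]
 [ 0.     0.002 -1.   ]]
```

>>> {"op": "jog_arm", "data": {
  "plan": [
    [85,[-0.25,0.33,0],[0,0,0]],
    [85,[-0.5,0.66,0],[0,0,0]],
    [85,[-0.76,0.99,0],[0,0,0]]
  ]
}}

```text
clock: 0.48
position: [257.7, -463.4, 230.7]
ee_rot: [-0.18, 0.984, 0.001, -0.0]
contact_force: [0.8, 0.0, 0.1]
gripper_width: 85.2
grasp_force: 0.0
```

>>> {"op": "jog_arm", "data": {
  "plan": [
    [85,[-0.3,0.4,0],[0,0,0]],
    [85,[-0.6,0.8,0],[0,0,0]],
    [85,[-0.76,0.99,0],[0,0,0]]
  ]
}}

```text
clock: 0.85
position: [293.5, -343.1, 231.2]
ee_rot: [-0.181, 0.983, 0.0, -0.0]
contact_force: [-0.1, 0.3, 0.2]
gripper_width: 85.4
grasp_force: 0.0
```

>>> {"op": "jog_arm", "data": {
  "plan": [
    [85,[-0.3,0.4,0],[0,0,0]],
    [85,[-0.6,0.8,0],[0,0,0]],
    [85,[-0.76,0.99,0],[0,0,0]]
  ]
}}

```text
clock: 1.23
position: [329.5, -223.8, 231.2]
ee_rot: [-0.181, 0.983, 0.0, 0.0]
contact_force: [0.3, 0.6, 0.4]
gripper_width: 85.3
grasp_force: 0.0
```

>>> {"op": "jog_arm", "data": {
  "plan": [
    [85,[-0.3,0.4,0],[0,0,0]],
    [85,[-0.6,0.8,0],[0,0,0]],
    [85,[-0.76,0.99,0],[0,0,0]]
  ]
}}

```text
clock: 1.6
position: [365.5, -104.3, 231.3]
ee_rot: [-0.182, 0.983, 0.0, 0.0]
contact_force: [0.0, -1.1, -0.2]
gripper_width: 85.1
grasp_force: 0.0
```

>>> {"op": "jog_arm", "data": {
  "plan": [
    [85,[-0.3,0.4,0],[0,0,0]],
    [85,[-0.6,0.8,0],[0,0,0]],
    [85,[-0.76,0.99,0],[0,0,0]]
  ]
}}

```text
clock: 1.98
position: [401.6, 15.3, 231.2]
ee_rot: [-0.182, 0.983, 0.0, -0.0]
contact_force: [0.2, 0.4, -0.4]
gripper_width: 84.9
grasp_force: 0.0
```

>>> {"op": "jog_arm", "data": {
  "plan": [
    [85,[-0.3,0.4,0],[0,0,-0.16]],
    [85,[-0.6,0.8,0],[0,0,-0.32]],
    [85,[-0.79,1.0,0],[0,0,-0.48]],
    [85,[-0.79,1.0,0],[0,0,-0.48]]
  ]
}}

```text
clock: 2.48
position: [440.0, 136.3, 230.6]
ee_rot: [-0.42, 0.907, -0.0, -0.001]
contact_force: [-0.8, -0.7, 0.9]
gripper_width: 85.2
grasp_force: 0.0
```

Run:
```python
from h import *
from scipy.spatial.transform import Rotation as R
r=read_state();print(r['position'],r['joints'].round(3),R.from_quat(r['ee_rot']).as_matrix().round(3))
d=grab("top");e=grab("side")
f=lambda a:cv2.resize(a,None,fx=5,fy=5,interpolation=cv2.INTER_CUBIC)
cv2.imwrite('pics/c2.png',np.hstack([f(d['img'][200:285,215:295]),f(e['img'][165:250,260:340])])[:,:,::-1])
```

```text
[440.00945933 136.25711694 230.6408078 ] [ 0.655  0.103 -0.376 -0.    -1.094 -1.358] [[-0.647 -0.763 -0.001]
 [-0.763  0.647 -0.001]
 [ 0.001  0.    -1.   ]]
```

View pics/c2.png

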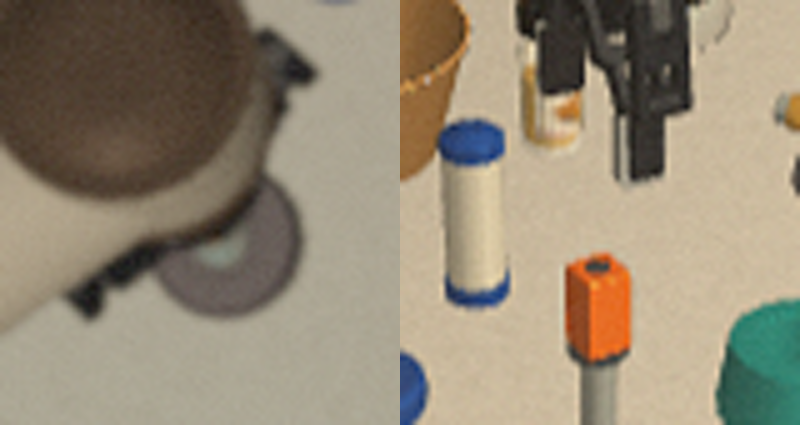

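The crop shows both fingers either side of the orange grip: tips at about (560,85) and (640,175), grip top at (598,265). They are square to its faces, so I'll descend and close.

>>> {"op": "jog_arm", "data": {
  "plan": [
    [85,[0,0,0.3],[0,0,0]],
    [85,[0,0,0.6],[0,0,0]],
    [85,[0,0,0.85],[0,0,0]],
    [85,[0,0,0.98],[0,0,0]],
    [85,[0,0,0.98],[0,0,0]]
  ]
}}

```text
clock: 3.2
position: [439.4, 134.0, 133.0]
ee_rot: [-0.419, 0.908, -0.0, -0.001]
contact_force: [-0.3, 0.0, 0.7]
gripper_width: 85.1
grasp_force: 0.0
```

>>> {"op": "jog_arm", "data": {
  "plan": [
    [50,[0,0,0],[0,0,0]],
    [38,[0,0,0],[0,0,0]],
    [30,[0,0,0],[0,0,0]],
    [20,[0,0,0],[0,0,0]],
    [10,[0,0,0],[0,0,0]],
    [10,[0,0,0],[0,0,0]],
    [10,[0,0,0],[0,0,0]],
    [10,[0,0,0],[0,0,0]]
  ]
}}

```text
clock: 4.2
position: [440.2, 135.2, 134.0]
ee_rot: [-0.419, 0.908, 0.0, 0.001]
contact_force: [-1.4, 1.0, 5.6]
gripper_width: 24.8
grasp_force: 56.5
```

>>> {"op": "jog_arm", "data": {
  "plan": [
    [10,[0,0,-0.1],[0,0,0]],
    [10,[0,0,-0.3],[0,0,0]],
    [10,[0,0,-0.55],[0,0,0]],
    [10,[0,0,-0.8],[0,0,0]],
    [10,[0,0,-1],[0,0,0]],
    [10,[0,0,-1],[0,0,0]]
  ]
}}

```text
clock: 4.95
position: [440.1, 135.2, 234.2]
ee_rot: [-0.419, 0.908, 0.0, 0.001]
contact_force: [0.0, -0.1, -3.2]
gripper_width: 25.0
grasp_force: 56.9
```

Run:
```python
from h import *
r=read_state();print(r['position'],r['ee_rot'],r['contact_force'],r['gripper_width'])
e=grab("side");d=grab("top")
f=lambda a:cv2.resize(a,None,fx=4,fy=4,interpolation=cv2.INTER_CUBIC)
cv2.imwrite('pics/c3.png',f(e['img'][150:290,250:350])[:,:,::-1])
```

```text
[440.07616202 135.15313636 234.17792515] [-4.19260058e-01  9.07865265e-01  3.92613188e-04  1.22865281e-03] [ 0.00986939 -0.07000357 -3.15601885] 24.982717169060404
```

View pics/c3.png

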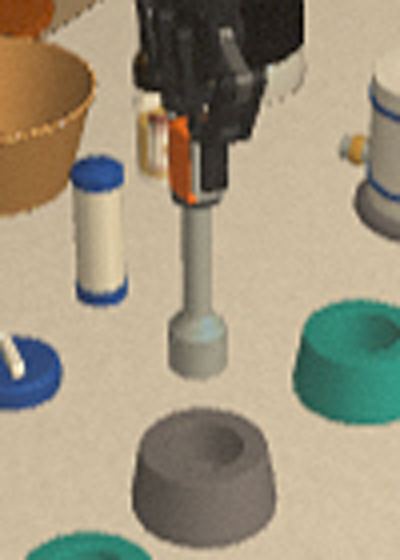

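The spanner hangs straight in the fingers with its socket at (198,345) in the crop, clear of the stand. Now I'll lift a little more and go above the well.

>>> {"op": "jog_arm", "data": {
  "plan": [
    [10,[0.1,-0.08,-0.18],[0,0,0]],
    [10,[0.3,-0.25,-0.34],[0,0,0]],
    [10,[0.55,-0.46,-0.36],[0,0,0]],
    [10,[0.76,-0.65,-0.36],[0,0,0]]
  ]
}}

```text
clock: 5.55
position: [439.1, 33.8, 268.0]
ee_rot: [-0.419, 0.908, 0.0, -0.001]
contact_force: [0.0, 0.5, -2.8]
gripper_width: 24.7
grasp_force: 57.2
```

>>> {"op": "jog_arm", "data": {
  "plan": [
    [10,[0.25,-0.22,0],[0,0,0]],
    [10,[0.5,-0.43,0],[0,0,0]],
    [10,[0.76,-0.65,0],[0,0,0]]
  ]
}}

```text
clock: 5.92
position: [439.2, -66.1, 267.6]
ee_rot: [-0.419, 0.908, 0.001, -0.002]
contact_force: [0.1, 0.7, -3.1]
gripper_width: 24.8
grasp_force: 57.1
```

>>> {"op": "jog_arm", "data": {
  "plan": [
    [10,[0.25,-0.22,0],[0,0,0]],
    [10,[0.5,-0.43,0],[0,0,0]],
    [10,[0.76,-0.65,0],[0,0,0]]
  ]
}}

```text
clock: 6.3
position: [439.5, -166.0, 267.5]
ee_rot: [-0.419, 0.908, 0.001, -0.001]
contact_force: [-0.0, -0.7, -3.2]
gripper_width: 24.7
grasp_force: 57.1
```

>>> {"op": "jog_arm", "data": {
  "plan": [
    [10,[0.25,-0.22,0],[0,0,0]],
    [10,[0.5,-0.43,0],[0,0,0]],
    [10,[0.68,-0.58,0],[0,0,0]],
    [10,[0.76,-0.65,0],[0,0,0]],
    [10,[0.76,-0.65,0],[0,0,0]]
  ]
}}

```text
clock: 6.92
position: [440.2, -265.2, 268.2]
ee_rot: [-0.419, 0.908, 0.001, -0.001]
contact_force: [-0.4, 0.4, -3.8]
gripper_width: 24.6
grasp_force: 57.1
```

Run:
```python
from h import *
r=read_state();print(r['position'],r['ee_rot'],r['contact_force'],r['joints'].round(2))
e=grab("side");d=grab("top");pickle.dump((e,d),open('w.pkl','wb'))
f=lambda a:cv2.resize(a,None,fx=5,fy=5,interpolation=cv2.INTER_CUBIC)
cv2.imwrite('pics/c4.png',f(e['img'][110:220,320:410])[:,:,::-1])
```

```text
[ 440.24382429 -265.15830692  268.15104331] [-4.18842314e-01  9.08058233e-01  8.87684364e-04 -7.57101844e-04] [-0.3682319   0.39034371 -3.79329156] [-0.23  0.17 -0.2  -0.   -1.21 -0.48]
```

View pics/c4.png

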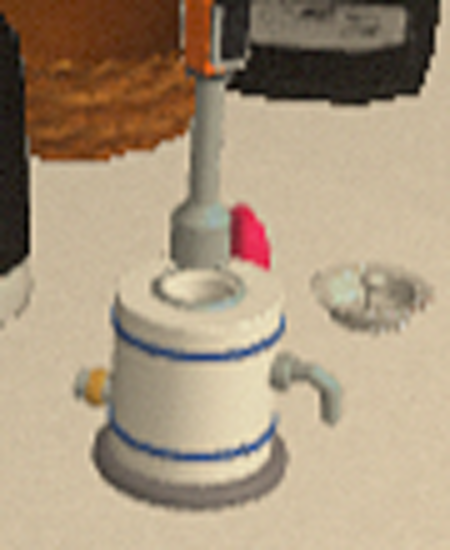

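Run:
```python
from h import *
e,d=pickle.load(open('w.pkl','rb'))
def proj(d,P):
    E=np.linalg.inv(d['extrinsics']);p,_=cv2.projectPoints(np.array(P,float),cv2.Rodrigues(E[:3,:3])[0],E[:3,3],d['intrinsics'],d['distortion']);return p.reshape(-1,2)
for n,P in(('mouth',(440.2,-265.2,142.5)),('well',(440.2,-265.2,124)),('well+x',(450.2,-265.2,124)),('well+y',(440.2,-255.2,124)),('axis',(440.2,-265.2,215))):
    u=proj(e,[P])[0];print(n,(u-[320,110])*5+2)
g=cv2.cvtColor(e['img'],cv2.COLOR_RGB2GRAY).astype(int)
for v in (152,156,158,160,164):print(v,g[v,348:374])
for c in (356,360,364):print(c,list(zip(range(158,176),g[158:176,c])))
```

```text
mouth [202.23209301 255.23226484]
well [200.52179635 283.13938894]
well+x [184.76450342 279.87515509]
well+y [194.44333555 290.07510827]
axis [209.16083415 142.31320231]
152 [186 189 187 187 188 192 141  92 100 117 134 148 157 170 166 166 165 154
  89  78  88  90 135 189 189 189]
156 [191 186 186 191 189 193  96  89 100 108 106 126 140 141 144 147 154 146
  75  63  87 105 111 112 104 195]
158 [183 183 185 187 190 194  86  92 102 107 113 125 130 142 147 153 157 165
  72  70  86 104 107 112 107 136]
160 [186 188 184 189 168 186  88  97 105 105 119 125 139 143 150 153 158 160
  71  65  82 101 105 106 103 107]
164 [193 197 197 203 177 161 150 174 175 195 193 194 191 190 180 160 157 154
 171 194 201 198 201 199 189 178]
356 [(158, np.int64(102)), (159, np.int64(105)), (160, np.int64(105)), (161, np.int64(103)), (162, np.int64(104)), (163, np.int64(101)), (164, np.int64(175)), (165, np.int64(219)), (166, np.int64(212)), (167, np.int64(216)), (168, np.int64(218)), (169, np.int64(191)), (170, np.int64(147)), (171, np.int64(164)), (172, np.int64(191)), (173, np.int64(200)), (174, np.int64(198)), (175, np.int64(183))]
360 [(158, np.int64(130)), (159, np.int64(134)), (160, np.int64(139)), (161, np.int64(139)), (162, np.int64(140)), (163, np.int64(146)), (164, np.int64(191)), (165, np.int64(199)), (166, np.int64(179)), (167, np.int64(179)), (168, np.int64(180)), (169, np.int64(162)), (170, np.int64(146)), (171, np.int64(163)), (172, np.int64(184)), (173, np.int64(199)), (174, np.int64(196)), (175, np.int64(206))]
364 [(158, np.int64(157)), (159, np.int64(158)), (160, np.int64(158)), (161, np.int64(153)), (162, np.int64(170)), (163, np.int64(162)), (164, np.int64(157)), (165, np.int64(163)), (166, np.int64(147)), (167, np.int64(139)), (168, np.int64(137)), (169, np.int64(138)), (170, np.int64(159)), (171, np.int64(178)), (172, np.int64(193)), (173, np.int64(199)), (174, np.int64(196)), (175, np.int64(207))]
```

Run:
```python
from h import *
s=pickle.load(open('side0.pkl','rb'))['img'];t=pickle.load(open('top0.pkl','rb'))['img']
f=lambda a:cv2.resize(a,None,fx=12,fy=12,interpolation=cv2.INTER_CUBIC)
A=np.hstack([f(s[155:180,345:375]),f(t[235:260,398:428])])
for x in range(0,720,60):cv2.line(A,(x,0),(x,5),(255,0,0),1)
for y in range(0,300,60):cv2.line(A,(0,y),(5,y),(255,0,0),1)
cv2.imwrite('pics/c5.png',A[:,:,::-1])
```

```text
(no output)
```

View pics/c5.png

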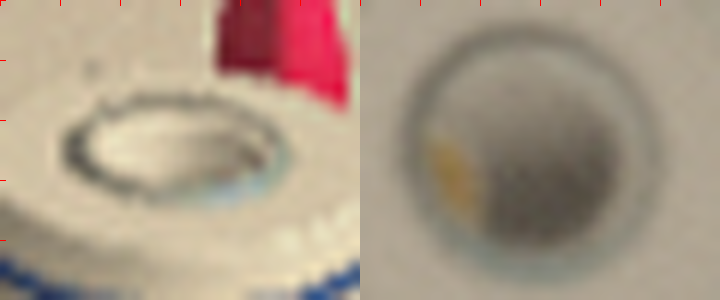

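The crop shows the collar ring centred at about (176,144) in the side half and (172,154) in the top half. That puts the well within about 1-2 mm of the spanner axis. I'll enter slowly and watch the forces.

>>> {"op": "jog_arm", "data": {
  "plan": [
    [10,[-0.005,0.004,0.1],[0,0,0]],
    [10,[-0.005,0.004,0.16],[0,0,0]],
    [10,[-0.005,0.004,0.2],[0,0,0]],
    [10,[-0.005,0.004,0.24],[0,0,0]],
    [10,[-0.005,0.004,0.24],[0,0,0]]
  ]
}}

```text
clock: 7.65
position: [441.0, -264.7, 245.9]
ee_rot: [-0.419, 0.908, -0.001, 0.0]
contact_force: [-0.1, -0.8, 0.4]
gripper_width: 24.7
grasp_force: 57.6
```

>>> {"op": "jog_arm", "data": {
  "plan": [
    [10,[0,0,0.03],[0,0,0]],
    [10,[0,0,0.06],[0,0,0]],
    [10,[0,0,0.06],[0,0,0]]
  ]
}}

```text
clock: 8.02
position: [441.8, -265.4, 245.0]
ee_rot: [-0.42, 0.907, -0.003, 0.002]
contact_force: [-4.6, 4.1, 20.0]
gripper_width: 24.8
grasp_force: 61.9
```

Run:
```python
from h import *
r=read_state();print(r['position'],r['contact_force'],r['wrist_torque'])
e=grab("side");f=lambda a:cv2.resize(a,None,fx=8,fy=8,interpolation=cv2.INTER_CUBIC)
cv2.imwrite('pics/c6.png',f(e['img'][125:190,330:395])[:,:,::-1])
```

```text
[ 441.83736289 -265.39474385  244.97829479] [-4.5659596   4.13049508 20.01050423] [1.92466375 1.65493468 0.05904095]
```

View pics/c6.png

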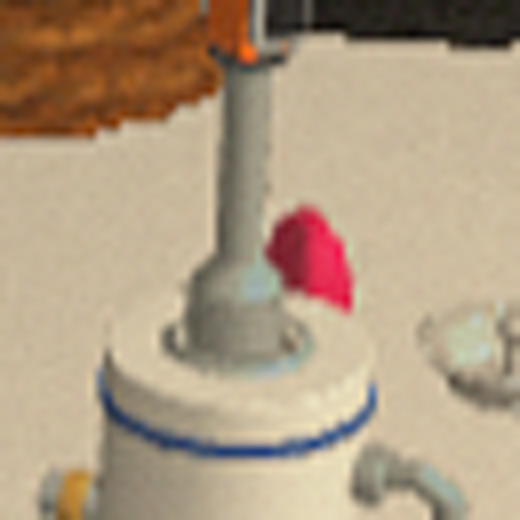

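The crop shows the socket spanning x=187–285 inside the collar ring at 165–310, so it is centred left to right. It seems to be catching an edge in the depth direction. I'll back off and feel with light contact, reading the moment.

>>> {"op": "jog_arm", "data": {
  "plan": [
    [10,[0,0,-0.09],[0,0,0]],
    [10,[0,0,-0.09],[0,0,0]],
    [10,[0,0,-0.09],[0,0,0]]
  ]
}}

```text
clock: 8.45
position: [440.4, -264.5, 247.4]
ee_rot: [-0.419, 0.908, 0.0, -0.001]
contact_force: [-0.3, -1.8, -3.4]
gripper_width: 24.7
grasp_force: 57.2
```

```bash
cat > rs.py <<'E'
from h import *
r=read_state();print(r['clock'],r['position'].round(2),r['contact_force'].round(2),r['wrist_torque'].round(3),r['ee_rot'].round(4))
E
python3 rs.py
```

```text
8.45 [ 440.44 -264.5   247.36] [-0.32 -1.83 -3.37] [-0.29  -0.007  0.041] [-4.193e-01  9.079e-01  5.000e-04 -5.000e-04]
```

>>> {"op": "jog_arm", "data": {
  "plan": [
    [10,[0,0,0.025],[0,0,0]],
    [10,[0,0,0.05],[0,0,0]],
    [10,[0,0,0.05],[0,0,0]]
  ]
}}

```text
clock: 8.82
position: [441.1, -264.9, 245.5]
ee_rot: [-0.42, 0.908, -0.001, 0.0]
contact_force: [-2.0, 1.8, 8.4]
gripper_width: 24.4
grasp_force: 59.1
```

```bash
python3 rs.py
```

```text
8.825 [ 441.13 -264.85  245.54] [-2.    1.8   8.38] [0.912 0.844 0.049] [-4.197e-01  9.077e-01 -1.000e-03  4.000e-04]
```

>>> {"op": "jog_arm", "data": {
  "plan": [
    [10,[0,0,-0.04],[0,0,0]],
    [10,[-0.038,0.032,-0.04],[0,0,0]],
    [10,[-0.038,0.032,-0.04],[0,0,0]],
    [10,[-0.038,0.032,-0.04],[0,0,0]]
  ]
}}

```text
clock: 9.32
position: [441.1, -260.2, 247.2]
ee_rot: [-0.419, 0.908, -0.001, -0.0]
contact_force: [-0.1, -4.3, -2.6]
gripper_width: 23.3
grasp_force: 58.5
```

```bash
python3 rs.py
```

```text
9.325 [ 441.09 -260.19  247.24] [-0.08 -4.34 -2.6 ] [-2.191 -0.287  0.033] [-4.195e-01  9.078e-01 -8.000e-04 -1.000e-04]
```

>>> {"op": "jog_arm", "data": {
  "plan": [
    [10,[0.038,-0.032,0],[0,0,0]],
    [10,[0.076,-0.064,0],[0,0,0]],
    [10,[0.076,-0.064,0],[0,0,0]],
    [10,[0.076,-0.064,0],[0,0,0]]
  ]
}}

```text
clock: 9.82
position: [440.2, -268.8, 246.6]
ee_rot: [-0.419, 0.908, 0.001, -0.0]
contact_force: [-0.8, 2.0, -4.6]
gripper_width: 23.5
grasp_force: 58.4
```

```bash
python3 rs.py
```

```text
9.825 [ 440.17 -268.84  246.63] [-0.76  2.05 -4.57] [ 0.794  0.123 -0.024] [-4.192e-01  9.079e-01  1.100e-03 -3.000e-04]
```

>>> {"op": "jog_arm", "data": {
  "plan": [
    [10,[-0.038,0.032,0],[0,0,0]],
    [10,[-0.07,-0.006,0],[0,0,0]],
    [10,[-0.07,-0.006,0],[0,0,0]],
    [10,[-0.07,-0.006,0],[0,0,0]]
  ]
}}

```text
clock: 10.32
position: [445.6, -264.6, 247.4]
ee_rot: [-0.419, 0.908, -0.0, -0.0]
contact_force: [-1.6, 0.8, -2.5]
gripper_width: 23.6
grasp_force: 58.6
```

```bash
python3 rs.py
```

```text
10.325 [ 445.63 -264.64  247.38] [-1.61  0.84 -2.46] [-0.082  0.368  0.054] [-4.194e-01  9.078e-01 -1.000e-04 -1.000e-04]
```

>>> {"op": "jog_arm", "data": {
  "plan": [
    [10,[0.032,0.038,0],[0,0,0]],
    [10,[0.064,0.076,0],[0,0,0]],
    [10,[0.064,0.076,0],[0,0,0]],
    [10,[0.064,0.076,0],[0,0,0]]
  ]
}}

```text
clock: 10.82
position: [436.1, -264.6, 247.6]
ee_rot: [-0.419, 0.908, -0.0, 0.001]
contact_force: [1.6, 0.7, -3.5]
gripper_width: 23.6
grasp_force: 58.6
```

```bash
python3 rs.py
```

```text
10.825 [ 436.11 -264.57  247.57] [ 1.62  0.73 -3.46] [-0.1   -0.493  0.027] [-4.194e-01  9.078e-01 -4.000e-04  5.000e-04]
```

Feeling to all four sides shows the socket is inside the bore, with the well's centre near (441,-265). The grip has also settled square (23.5 mm). I'll centre it and try down again gently.

>>> {"op": "jog_arm", "data": {
  "plan": [
    [10,[-0.028,-0.04,0],[0,0,0]],
    [10,[-0.028,-0.04,0],[0,0,0]],
    [10,[-0.028,-0.04,0.03],[0,0,0]],
    [10,[-0.028,-0.04,0.06],[0,0,0]],
    [10,[-0.028,-0.04,0.06],[0,0,0]]
  ]
}}

```text
clock: 11.45
position: [440.2, -264.9, 240.9]
ee_rot: [-0.419, 0.908, 0.0, -0.0]
contact_force: [-0.4, 0.8, -3.3]
gripper_width: 23.1
grasp_force: 58.8
```

```bash
python3 rs.py
```

```text
11.45 [ 440.25 -264.85  240.85] [-0.42  0.75 -3.31] [ 0.059  0.041 -0.004] [-4.193e-01  9.078e-01  4.000e-04 -4.000e-04]
```

It now goes down freely, so I'll continue down in checked steps.

>>> {"op": "jog_arm", "data": {
  "plan": [
    [10,[0,0,0.08],[0,0,0]],
    [10,[0,0,0.16],[0,0,0]],
    [10,[0,0,0.24],[0,0,0]],
    [10,[0,0,0.3],[0,0,0]],
    [10,[0,0,0.3],[0,0,0]]
  ]
}}

```text
clock: 12.08
position: [440.3, -264.9, 210.6]
ee_rot: [-0.419, 0.908, 0.0, -0.001]
contact_force: [0.2, 0.3, -2.9]
gripper_width: 23.7
grasp_force: 58.7
```

>>> {"op": "jog_arm", "data": {
  "plan": [
    [10,[0,0,0.08],[0,0,0]],
    [10,[0,0,0.16],[0,0,0]],
    [10,[0,0,0.24],[0,0,0]],
    [10,[0,0,0.3],[0,0,0]],
    [10,[0,0,0.3],[0,0,0]]
  ]
}}

```text
clock: 12.7
position: [440.3, -264.9, 180.7]
ee_rot: [-0.419, 0.908, 0.0, -0.0]
contact_force: [0.9, 0.8, -3.5]
gripper_width: 23.4
grasp_force: 58.7
```

```bash
python3 rs.py
```

```text
12.7 [ 440.29 -264.87  180.69] [ 0.86  0.79 -3.46] [-0.021  0.033  0.01 ] [-4.193e-01  9.078e-01  4.000e-04 -5.000e-04]
```

>>> {"op": "jog_arm", "data": {
  "plan": [
    [10,[0,0,0.07],[0,0,0]],
    [10,[0,0,0.13],[0,0,0]],
    [10,[0,0,0.15],[0,0,0]],
    [10,[0,0,0.17],[0,0,0]],
    [10,[0,0,0.17],[0,0,0]]
  ]
}}

```text
clock: 13.32
position: [440.6, -264.9, 164.3]
ee_rot: [-0.419, 0.908, 0.0, -0.0]
contact_force: [-0.6, 0.6, -2.6]
gripper_width: 23.8
grasp_force: 58.7
```

>>> {"op": "jog_arm", "data": {
  "plan": [
    [10,[0,0,0.02],[0,0,0]],
    [10,[0,0,0.02],[0,0,0]]
  ]
}}

```text
clock: 13.58
position: [440.5, -264.9, 162.2]
ee_rot: [-0.419, 0.908, 0.0, -0.0]
contact_force: [0.3, -0.0, -3.7]
gripper_width: 23.6
grasp_force: 58.7
```

>>> {"op": "jog_arm", "data": {
  "plan": [
    [10,[0,0,0.015],[0,0,0]],
    [10,[0,0,0.02],[0,0,0]],
    [10,[0,0,0.02],[0,0,0]]
  ]
}}

```text
clock: 13.95
position: [440.5, -264.9, 160.3]
ee_rot: [-0.419, 0.908, 0.0, -0.0]
contact_force: [-0.2, -0.8, -3.1]
gripper_width: 23.4
grasp_force: 58.7
```

>>> {"op": "jog_arm", "data": {
  "plan": [
    [10,[0,0,0.015],[0,0,0]],
    [10,[0,0,0.02],[0,0,0]],
    [10,[0,0,0.02],[0,0,0]]
  ]
}}

```text
clock: 14.32
position: [440.6, -264.9, 158.3]
ee_rot: [-0.419, 0.908, 0.0, -0.0]
contact_force: [-0.0, 0.4, -3.7]
gripper_width: 23.5
grasp_force: 58.7
```

>>> {"op": "jog_arm", "data": {
  "plan": [
    [10,[0,0,0.015],[0,0,0]],
    [10,[0,0,0.02],[0,0,0]],
    [10,[0,0,0.02],[0,0,0]]
  ]
}}

```text
clock: 14.7
position: [440.5, -264.9, 156.2]
ee_rot: [-0.419, 0.908, 0.0, -0.0]
contact_force: [-0.1, -0.1, -1.9]
gripper_width: 23.6
grasp_force: 58.7
```

```bash
python3 rs.py
```

```text
14.7 [ 440.53 -264.93  156.24] [-0.1  -0.12 -1.87] [-0.034  0.011 -0.006] [-4.194e-01  9.078e-01  1.000e-04 -1.000e-04]
```

>>> {"op": "jog_arm", "data": {
  "plan": [
    [10,[0,0,0.01],[0,0,0]],
    [10,[0,0,0.01],[0,0,0]]
  ]
}}

```text
clock: 14.95
position: [440.5, -264.9, 155.2]
ee_rot: [-0.419, 0.908, 0.0, -0.0]
contact_force: [-0.1, -0.6, -2.5]
gripper_width: 23.5
grasp_force: 58.7
```

```bash
python3 rs.py
```

```text
14.95 [ 440.5  -264.9   155.21] [-0.06 -0.56 -2.49] [-0.051 -0.032  0.05 ] [-4.193e-01  9.078e-01  1.000e-04 -1.000e-04]
```

>>> {"op": "jog_arm", "data": {
  "plan": [
    [10,[0,0,0.015],[0,0,0]],
    [10,[0,0,0.02],[0,0,0]],
    [10,[0,0,0.02],[0,0,0]]
  ]
}}

```text
clock: 15.32
position: [440.5, -265.0, 153.2]
ee_rot: [-0.419, 0.908, 0.0, -0.0]
contact_force: [0.1, -0.4, -3.3]
gripper_width: 23.0
grasp_force: 58.7
```

>>> {"op": "jog_arm", "data": {
  "plan": [
    [10,[0,0,0.015],[0,0,0]],
    [10,[0,0,0.02],[0,0,0]],
    [10,[0,0,0.02],[0,0,0]]
  ]
}}

```text
clock: 15.7
position: [440.5, -264.9, 151.2]
ee_rot: [-0.419, 0.908, 0.0, -0.0]
contact_force: [-0.0, 0.4, -3.6]
gripper_width: 23.8
grasp_force: 58.7
```

>>> {"op": "jog_arm", "data": {
  "plan": [
    [10,[0,0,0.015],[0,0,0]],
    [10,[0,0,0.02],[0,0,0]],
    [10,[0,0,0.02],[0,0,0]]
  ]
}}

```text
clock: 16.08
position: [440.5, -264.9, 149.3]
ee_rot: [-0.419, 0.908, 0.0, -0.0]
contact_force: [-0.5, -0.1, -3.0]
gripper_width: 23.2
grasp_force: 58.7
```

>>> {"op": "jog_arm", "data": {
  "plan": [
    [10,[0,0,0.01],[0,0,0]],
    [10,[0,0,0.015],[0,0,0]],
    [10,[0,0,0.015],[0,0,0]]
  ]
}}

```text
clock: 16.45
position: [440.7, -265.0, 148.4]
ee_rot: [-0.419, 0.908, -0.0, 0.0]
contact_force: [-0.9, 1.2, 3.0]
gripper_width: 23.8
grasp_force: 59.5
```

There is contact at TCP z≈148.5, which matches mouth z≈23, so the socket has dropped fully over the nut at the first angle. I'll ease the press and start turning clockwise.

>>> {"op": "jog_arm", "data": {
  "plan": [
    [10,[0,0,-0.01],[0,0,0]],
    [10,[0,0,-0.01],[0,0,0.08]],
    [10,[0,0,-0.01],[0,0,0.16]],
    [10,[0,0,-0.01],[0,0,0.24]],
    [10,[0,0,-0.01],[0,0,0.32]],
    [10,[0,0,-0.01],[0,0,0.4]],
    [10,[0,0,-0.01],[0,0,0.4]]
  ]
}}

```text
clock: 17.32
position: [441.1, -265.2, 148.9]
ee_rot: [-0.222, 0.975, -0.0, 0.001]
contact_force: [-0.5, -1.1, -0.8]
gripper_width: 23.9
grasp_force: 59.7
```

```bash
cat >> rs.py <<'E'
from scipy.spatial.transform import Rotation as R
m=R.from_quat(r['ee_rot']).as_matrix();print('yaw',np.degrees(np.arctan2(m[1,1],m[0,1])).round(2),'j6',r['joints'][5].round(3))
E
python3 rs.py
```

```text
17.325 [ 441.14 -265.19  148.88] [-0.52 -1.07 -0.75] [-0.167 -0.082  0.041] [-2.221e-01  9.750e-01 -5.000e-04  5.000e-04]
yaw 115.66 j6 -0.898
```

>>> {"op": "jog_arm", "data": {
  "plan": [
    [10,[0,0,0],[0,0,0.04]],
    [10,[0,0,0],[0,0,0.08]],
    [10,[0,0,0],[0,0,0.08]]
  ]
}}

```text
clock: 17.7
position: [441.1, -265.2, 148.9]
ee_rot: [-0.181, 0.983, -0.0, 0.0]
contact_force: [0.7, -0.7, -0.2]
gripper_width: 23.5
grasp_force: 60.1
```

```bash
python3 rs.py
```

```text
17.7 [ 441.06 -265.19  148.89] [ 0.65 -0.66 -0.17] [-0.345 -0.178  0.093] [-1.813e-01  9.834e-01 -4.000e-04  5.000e-04]
yaw 110.89 j6 -0.981
```

>>> {"op": "jog_arm", "data": {
  "plan": [
    [10,[0,0,0],[0,0,0.04]],
    [10,[0,0,0],[0,0,0.08]],
    [10,[0,0,0],[0,0,0.08]]
  ]
}}

```text
clock: 18.08
position: [441.0, -265.2, 148.9]
ee_rot: [-0.14, 0.99, -0.0, 0.0]
contact_force: [-0.0, -0.8, -0.9]
gripper_width: 23.5
grasp_force: 60.1
```

```bash
python3 rs.py
```

```text
18.075 [ 441.02 -265.19  148.93] [-0.03 -0.76 -0.87] [-0.432 -0.356  0.144] [-1.400e-01  9.902e-01 -4.000e-04  5.000e-04]
yaw 106.09 j6 -1.065
```

>>> {"op": "jog_arm", "data": {
  "plan": [
    [10,[0,0,0],[0,0,0.03]],
    [10,[0,0,0],[0,0,0.06]],
    [10,[0,0,0],[0,0,0.06]]
  ]
}}

```text
clock: 18.45
position: [440.9, -265.1, 148.9]
ee_rot: [-0.108, 0.994, -0.0, 0.0]
contact_force: [0.2, -2.6, -0.8]
gripper_width: 23.2
grasp_force: 60.1
```

```bash
python3 rs.py
```

```text
18.45 [ 440.88 -265.13  148.94] [ 0.25 -2.57 -0.78] [-0.824 -0.496  0.102] [-1.079e-01  9.942e-01 -3.000e-04  3.000e-04]
yaw 102.39 j6 -1.129
```

>>> {"op": "jog_arm", "data": {
  "plan": [
    [10,[0,0,0],[0,0,0.03]],
    [10,[0,0,0],[0,0,0.06]],
    [10,[0,0,0],[0,0,0.06]]
  ]
}}

```text
clock: 18.82
position: [440.8, -265.1, 149.0]
ee_rot: [-0.076, 0.997, -0.0, 0.0]
contact_force: [0.5, -2.5, -0.4]
gripper_width: 23.4
grasp_force: 60.1
```

```bash
python3 rs.py
```

```text
18.825 [ 440.83 -265.07  148.95] [ 0.54 -2.53 -0.36] [-0.957 -0.549  0.082] [-7.640e-02  9.971e-01 -2.000e-04  3.000e-04]
yaw 98.77 j6 -1.193
```

>>> {"op": "jog_arm", "data": {
  "plan": [
    [10,[0.002,-0.007,0],[0,0,0.03]],
    [10,[0.002,-0.007,0],[0,0,0.06]],
    [10,[0.002,-0.007,0],[0,0,0.06]]
  ]
}}

```text
clock: 19.2
position: [440.7, -265.5, 148.9]
ee_rot: [-0.045, 0.999, 0.0, 0.0]
contact_force: [2.1, -0.7, -0.5]
gripper_width: 23.4
grasp_force: 59.9
```

```bash
python3 rs.py
```

```text
19.2 [ 440.73 -265.51  148.89] [ 2.06 -0.69 -0.48] [-0.18  -0.802  0.167] [-4.50e-02  9.99e-01  1.00e-04  3.00e-04]
yaw 95.16 j6 -1.254
```

>>> {"op": "jog_arm", "data": {
  "plan": [
    [10,[0,0,0],[0,0,0.03]],
    [10,[0,0,0],[0,0,0.06]],
    [10,[0,0,0],[0,0,0.06]]
  ]
}}

```text
clock: 19.58
position: [440.7, -265.6, 148.9]
ee_rot: [-0.014, 1.0, 0.0, 0.0]
contact_force: [2.1, 0.5, -0.6]
gripper_width: 23.2
grasp_force: 59.9
```

```bash
python3 rs.py
```

```text
19.575 [ 440.7  -265.59  148.86] [ 2.08  0.47 -0.62] [ 0.024 -0.957  0.144] [-1.360e-02  9.999e-01  0.000e+00  3.000e-04]
yaw 91.56 j6 -1.317
```

>>> {"op": "jog_arm", "data": {
  "plan": [
    [10,[-0.005,0,0],[0,0,0.03]],
    [10,[-0.005,0,0],[0,0,0.06]],
    [10,[-0.005,0,0],[0,0,0.06]]
  ]
}}

```text
clock: 19.95
position: [441.0, -265.6, 148.8]
ee_rot: [0.017, 1.0, -0.0, -0.0]
contact_force: [1.9, 0.2, 0.7]
gripper_width: 23.5
grasp_force: 63.6
```

```bash
python3 rs.py
```

```text
19.95 [ 441.   -265.64  148.84] [1.9  0.24 0.75] [ 0.06  -0.902  0.482] [ 1.730e-02  9.999e-01 -1.000e-04 -1.000e-04]
yaw 88.02 j6 -1.379
```

>>> {"op": "jog_arm", "data": {
  "plan": [
    [10,[0,0,0],[0,0,0.03]],
    [10,[0,0,0],[0,0,0.06]],
    [10,[0,0,0],[0,0,0.06]]
  ]
}}

```text
clock: 20.32
position: [441.0, -265.7, 148.8]
ee_rot: [0.049, 0.999, -0.0, 0.0]
contact_force: [1.2, 0.1, -0.3]
gripper_width: 23.1
grasp_force: 64.4
```

```bash
python3 rs.py
```

```text
20.325 [ 441.02 -265.68  148.84] [ 1.23  0.13 -0.27] [ 0.027 -0.904  0.545] [ 4.910e-02  9.988e-01 -1.000e-04  0.000e+00]
yaw 84.37 j6 -1.443
```

Torque has jumped to about 0.5 N m at yaw ≈88°, so the nut is snug at its stop. I'll ease back at once.

>>> {"op": "jog_arm", "data": {
  "plan": [
    [10,[0,0,0],[0,0,-0.04]],
    [10,[0,0,0],[0,0,-0.06]],
    [10,[0,0,0],[0,0,-0.06]]
  ]
}}

```text
clock: 20.7
position: [440.9, -265.7, 148.8]
ee_rot: [0.018, 1.0, 0.0, -0.0]
contact_force: [1.1, -0.7, 0.7]
gripper_width: 23.4
grasp_force: 59.0
```

```bash
python3 rs.py
```

```text
20.7 [ 440.87 -265.67  148.78] [ 1.1  -0.7   0.66] [-0.066 -0.855  0.014] [ 1.830e-02  9.998e-01  1.000e-04 -0.000e+00]
yaw 87.9 j6 -1.38
```

>>> {"op": "jog_arm", "data": {
  "plan": [
    [10,[0,0,0],[0,0,-0.06]],
    [10,[0,0,0],[0,0,-0.12]],
    [10,[0,0,0],[0,0,-0.12]]
  ]
}}

```text
clock: 21.08
position: [440.5, -265.8, 148.8]
ee_rot: [-0.044, 0.999, 0.0, -0.0]
contact_force: [0.6, -1.1, 0.2]
gripper_width: 23.2
grasp_force: 58.8
```

```bash
python3 rs.py
```

```text
21.075 [ 440.54 -265.8   148.75] [ 0.56 -1.15  0.16] [-0.392 -0.454  0.006] [-4.44e-02  9.99e-01  0.00e+00 -5.00e-04]
yaw 95.09 j6 -1.255
```

>>> {"op": "jog_arm", "data": {
  "plan": [
    [10,[0,0,-0.03],[0,0,0]],
    [10,[0,0,-0.08],[0,0,0]],
    [10,[0,0,-0.15],[0,0,0]],
    [10,[0,0,-0.2],[0,0,0]],
    [10,[0,0,-0.2],[0,0,0]]
  ]
}}

```text
clock: 21.7
position: [440.8, -265.6, 169.2]
ee_rot: [-0.045, 0.999, 0.0, -0.0]
contact_force: [0.3, -0.2, -2.7]
gripper_width: 24.1
grasp_force: 58.8
```

```bash
python3 rs.py
```

```text
21.7 [ 440.76 -265.56  169.25] [ 0.27 -0.2  -2.74] [-0.006 -0.02   0.01 ] [-4.52e-02  9.99e-01  1.00e-04 -0.00e+00]
yaw 95.18 j6 -1.254
```

>>> {"op": "jog_arm", "data": {
  "plan": [
    [10,[0,0,-0.15],[0,0,0]],
    [10,[0,0,-0.35],[0,0,0]],
    [10,[0,0,-0.55],[0,0,0]],
    [10,[0,0,-0.75],[0,0,0]],
    [10,[0,0,-0.95],[0,0,0]],
    [10,[0,0,-1],[0,0,0]],
    [10,[0,0,-1],[0,0,0]]
  ]
}}

```text
clock: 22.58
position: [440.7, -265.5, 268.9]
ee_rot: [-0.045, 0.999, 0.0, -0.0]
contact_force: [-1.1, -0.2, -3.0]
gripper_width: 23.2
grasp_force: 59.0
```

```bash
python3 rs.py
python3 - <<'E'
from h import *
from scipy.optimize import least_squares
# stand hole/top: depth points from first images with the stand colour, z near 46
for n in('top','side'):
    d=pickle.load(open(n+'0.pkl','rb'));h=cv2.cvtColor(d['img'],cv2.COLOR_RGB2HSV)
    m=np.zeros(h.shape[:2],bool)
    if n=='side': m[245:295,275:330]=1
    else: m[225:275,235:285]=1
    g=(m&(h[:,:,2]<125)&(h[:,:,1]<60)).astype(np.uint8)
    c=max(cv2.findContours(g,cv2.RETR_EXTERNAL,cv2.CHAIN_APPROX_NONE)[0],key=cv2.contourArea)
    (u,v),ax,a=cv2.fitEllipse(c);print(n,(u,v),ax,cv2.boundingRect(c),plane(d,[(u,v)],0),plane(d,[(u,v)],23))
E
```

```text
22.575 [ 440.7  -265.46  268.87] [-1.11 -0.24 -3.04] [ 0.044  0.023 -0.032] [-4.51e-02  9.99e-01  2.00e-04 -0.00e+00]
yaw 95.17 j6 -1.254
top (259.6893310546875, 247.58192443847656) (29.625102996826172, 29.871191024780273) (244, 232, 32, 32) [[439.52268218 136.41478809   0.        ]] [[437.5337008  135.08345499  23.        ]]
side (299.9692687988281, 268.9306335449219) (34.11993408203125, 37.480289459228516) (283, 245, 36, 42) [[ 4.51376518e+02  1.13422039e+02 -1.13686838e-13]] [[438.25918889 139.3728334   23.        ]]
```

The spanner is free. Now I'll carry it back above the grey stand.

>>> {"op": "jog_arm", "data": {
  "plan": [
    [10,[-0.02,0.2,0],[0,0,0]],
    [10,[-0.05,0.5,0],[0,0,0]],
    [10,[-0.07,0.8,0],[0,0,0]],
    [10,[-0.088,1,0],[0,0,0]]
  ]
}}

```text
clock: 23.08
position: [439.8, -164.1, 267.7]
ee_rot: [-0.045, 0.999, 0.0, -0.001]
contact_force: [0.6, 0.1, -3.4]
gripper_width: 23.5
grasp_force: 59.1
```

>>> {"op": "jog_arm", "data": {
  "plan": [
    [10,[-0.03,0.35,0],[0,0,0]],
    [10,[-0.06,0.7,0],[0,0,0]],
    [10,[-0.088,1,0],[0,0,0]]
  ]
}}

```text
clock: 23.45
position: [439.6, -63.8, 267.8]
ee_rot: [-0.045, 0.999, 0.0, -0.001]
contact_force: [0.5, 0.4, -3.8]
gripper_width: 23.7
grasp_force: 59.1
```

>>> {"op": "jog_arm", "data": {
  "plan": [
    [10,[-0.03,0.35,0],[0,0,0]],
    [10,[-0.06,0.7,0],[0,0,0]],
    [10,[-0.088,1,0],[0,0,0]]
  ]
}}

```text
clock: 23.82
position: [439.3, 36.5, 267.8]
ee_rot: [-0.045, 0.999, -0.0, -0.001]
contact_force: [0.0, -0.4, -2.8]
gripper_width: 23.5
grasp_force: 59.1
```

>>> {"op": "jog_arm", "data": {
  "plan": [
    [10,[-0.03,0.35,0],[0,0,0]],
    [10,[-0.06,0.7,0],[0,0,0]],
    [10,[-0.08,0.92,0],[0,0,0]],
    [10,[-0.088,1,0],[0,0,0]],
    [10,[-0.088,1,0],[0,0,0]],
    [10,[-0.088,1,0],[0,0,0]]
  ]
}}

```text
clock: 24.58
position: [439.6, 135.1, 268.5]
ee_rot: [-0.045, 0.999, -0.0, -0.0]
contact_force: [0.2, -0.1, -3.1]
gripper_width: 23.4
grasp_force: 59.1
```

```bash
python3 rs.py
```

```text
24.575 [439.64 135.14 268.53] [ 0.21 -0.14 -3.06] [-0.002 -0.023  0.029] [-4.49e-02  9.99e-01 -3.00e-04 -4.00e-04]
yaw 95.14 j6 -2.134
```

>>> {"op": "jog_arm", "data": {
  "plan": [
    [10,[0,0.01,0.25],[0,0,0]],
    [10,[0,0.01,0.5],[0,0,0]],
    [10,[0,0.01,0.75],[0,0,0]],
    [10,[0,0.01,0.88],[0,0,0]],
    [10,[0,0.01,0.93],[0,0,0]],
    [10,[0,0.01,0.98],[0,0,0]],
    [10,[0,0.01,0.98],[0,0,0]]
  ]
}}

```text
clock: 25.45
position: [440.0, 137.0, 171.1]
ee_rot: [-0.045, 0.999, 0.0, 0.0]
contact_force: [1.3, -0.0, -3.7]
gripper_width: 23.4
grasp_force: 59.1
```

>>> {"op": "jog_arm", "data": {
  "plan": [
    [10,[0,0,0.04],[0,0,0]],
    [10,[0,0,0.06],[0,0,0]],
    [10,[0,0,0.06],[0,0,0]]
  ]
}}

```text
clock: 25.82
position: [439.7, 136.9, 164.7]
ee_rot: [-0.045, 0.999, -0.0, -0.0]
contact_force: [-1.0, 1.0, -3.0]
gripper_width: 23.3
grasp_force: 59.1
```

In the hole with no contact. Lowering to just above the floor.

>>> {"op": "jog_arm", "data": {
  "plan": [
    [10,[0,0,0.06],[0,0,0]],
    [10,[0,0,0.12],[0,0,0]],
    [10,[0,0,0.18],[0,0,0]],
    [10,[0,0,0.23],[0,0,0]],
    [10,[0,0,0.27],[0,0,0]],
    [10,[0,0,0.28],[0,0,0]],
    [10,[0,0,0.28],[0,0,0]]
  ]
}}

```text
clock: 26.7
position: [439.9, 136.9, 136.9]
ee_rot: [-0.045, 0.999, -0.0, 0.0]
contact_force: [-0.3, -0.3, -2.9]
gripper_width: 23.5
grasp_force: 59.1
```

>>> {"op": "jog_arm", "data": {
  "plan": [
    [10,[0,0,0.01],[0,0,0]],
    [10,[0,0,0.015],[0,0,0]],
    [10,[0,0,0.015],[0,0,0]]
  ]
}}

```text
clock: 27.08
position: [439.8, 136.9, 135.3]
ee_rot: [-0.045, 0.999, 0.0, 0.0]
contact_force: [-0.7, 0.2, -2.7]
gripper_width: 23.4
grasp_force: 59.1
```

>>> {"op": "jog_arm", "data": {
  "plan": [
    [10,[0,0,0.008],[0,0,0]],
    [10,[0,0,0.014],[0,0,0]],
    [10,[0,0,0.014],[0,0,0]]
  ]
}}

```text
clock: 27.45
position: [440.0, 136.9, 134.4]
ee_rot: [-0.045, 0.999, -0.0, 0.0]
contact_force: [-1.5, -1.0, 1.5]
gripper_width: 23.3
grasp_force: 59.6
```

>>> {"op": "jog_arm", "data": {
  "plan": [
    [10,[0,0,0.005],[0,0,0]],
    [10,[0,0,0.008],[0,0,0]],
    [10,[0,0,0.008],[0,0,0]]
  ]
}}

```text
clock: 27.82
position: [440.2, 137.0, 134.4]
ee_rot: [-0.046, 0.999, -0.0, 0.001]
contact_force: [-3.1, -0.4, 7.4]
gripper_width: 23.5
grasp_force: 60.2
```

It stands on the floor (about 10 N). I'll release slowly and rise straight up.

>>> {"op": "jog_arm", "data": {
  "plan": [
    [22,[0,0,-0.012],[0,0,0]],
    [25,[0,0,-0.012],[0,0,0]],
    [28,[0,0,-0.012],[0,0,0]],
    [34,[0,0,-0.012],[0,0,0]],
    [45,[0,0,-0.012],[0,0,0]],
    [60,[0,0,-0.012],[0,0,0]],
    [75,[0,0,-0.012],[0,0,0]],
    [85,[0,0,-0.012],[0,0,0]],
    [85,[0,0,-0.012],[0,0,0]]
  ]
}}

```text
clock: 28.95
position: [439.8, 136.9, 134.3]
ee_rot: [-0.045, 0.999, 0.0, 0.0]
contact_force: [0.4, 0.8, -0.4]
gripper_width: 84.9
grasp_force: 0.0
```

>>> {"op": "jog_arm", "data": {
  "plan": [
    [85,[0,0,-0.1],[0,0,0]],
    [85,[0,0,-0.3],[0,0,0]],
    [85,[0,0,-0.6],[0,0,0]],
    [85,[0,0,-0.9],[0,0,0]],
    [85,[0,0,-1],[0,0,0]]
  ]
}}

```text
clock: 29.58
position: [440.6, 137.4, 236.7]
ee_rot: [-0.045, 0.999, 0.001, 0.002]
contact_force: [-0.5, -0.6, -0.1]
gripper_width: 85.2
grasp_force: 0.0
```

>>> {"op": "jog_arm", "data": {
  "plan": [
    [85,[0,-0.4,-0.2],[0,0,0]],
    [85,[0,-0.8,-0.4],[0,0,0]],
    [85,[0,-1,-0.5],[0,0,0]],
    [85,[0,-1,-0.5],[0,0,0]]
  ]
}}

```text
clock: 30.08
position: [448.8, 36.4, 284.5]
ee_rot: [-0.044, 0.999, 0.0, 0.0]
contact_force: [-1.2, 0.0, 0.2]
gripper_width: 84.9
grasp_force: 0.0
```

Run:
```python
from h import *
r=read_state();print(r['contact_force'],r['position'])
e=grab("side");d=grab("top")
f=lambda a:cv2.resize(a,None,fx=4,fy=4,interpolation=cv2.INTER_CUBIC)
cv2.imwrite('pics/c7.png',np.hstack([f(e['img'][205:290,265:345]),f(d['img'][215:300,220:300])])[:,:,::-1])
m=orange(e);m[:210]=0;m[245:]=0;P,uv=pts(e,m);print(uv.min(0),uv.max(0),np.median(P,0))
```

```text
[-1.19009957  0.03859138  0.24948463] [448.80997358  36.41800889 284.46580855]
[128 210] [456 244] [ 281.99136474 -546.35357089 -195.01016801]
```

View pics/c7.png

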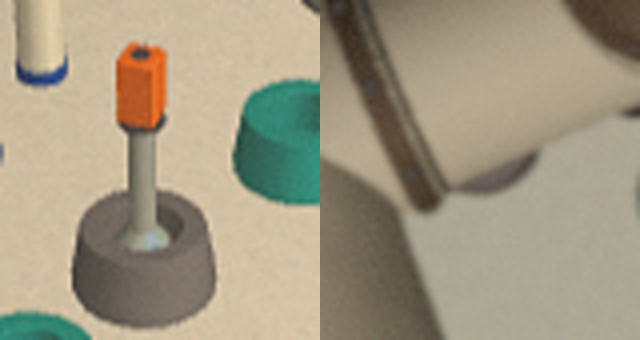

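The last crop shows the spanner standing upright in the grey stand (grip at (141,85), foot in the hole), with the arm clear. I'll hand in.

```bash
python3 -c "
from bench import *
print(job_done())"
```

```text
the job is handed in; nothing more can be done
None
```

I handed the job in: the nut is at its stop and the spanner stands upright in its grey stand again. One doubt remains: I turned a step too far after the nut met its stop (peak reading about 0.55 N m), so the insert may have turned by around 3°, and I could not check that.

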